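Ratchet check of a hemostat before the steriliser

TASK

Check the ratchet of the hemostat that is held in the bench vise: squeeze its handles together until the ratchet catches on its first notch and no further, and take your hand off to see that it holds by itself. Then press the free ring down, sideways to the instrument, to release the ratchet, and leave the handles and jaws standing clearly open for the steriliser. Be gentle, since more than about 25 N on either handle bends it, and leave the other things on the bench where they are.

Things in the scene. Friction and masses are not known exactly. Their poses are not given: they have to be found in the camera images.
- held_ring (a point): centre of the finger ring of the arm that the vise holds fast. The steel hemostat, 160 mm long, lies flat and level about 78 mm above the bench, rings towards the robot, jaws away. Each ring is 26 mm over all, of round bar 4.4 mm thick; its centre is half-way up the bar, so its top is 2.2 mm higher. x points along the hemostat from rings to jaws, z up
- free_ring (a point): centre of the free arm's finger ring, same size, on the y+ side of held_ring. Level spacing of the ring centres: 40.5 to 44.5 mm at the start, at most 45.7. Down to 39.5 mm the arm turns almost freely about the box lock and stays where it is left; then the ratchet teeth ride up on each other. At 35.5 mm the jaw tips meet, and from there the shank also bends, about 1.5 N per mm
- ratchet_pawl (a point): tooth on the free arm's bar, 11 mm ahead of the ring centre. Squeezed together, the teeth push the free ring 2 mm down and resist with up to 15 to 22 N near 36 mm spacing; by 32 mm it clicks: the force drops, the ring comes up level. Let go, it stays at 32 to 33.5 mm if caught; not caught, it springs out to 36 mm or more or hangs, ring low, tooth on tooth. Second notch: 25 mm
- ratchet_rack (a point): first tooth of the held arm's ratchet bar, which lies over the free arm's bar. So the free ring pushed about 3 mm down (a spring of 4 N per mm; 8 N may do, 12 N is sure) frees the teeth, and moved outwards, away from the held ring, while kept down, it opens; let up in the same place it catches again. This bar's top is 2.4 mm above the ring centres; it ends 5 mm past the middle line
- box_lock (a point): the hinge of the hemostat, half-way up its thickness, 95 mm ahead of the rings along the hemostat, on the middle line, which lies 17.75 mm from held_ring towards the free ring's side
- free_handle: the free arm's shank, ring and ratchet bar, bright steel; origin where its shank leaves the box lock, x towards the jaws, z up
- fixed_arm: the held arm of the hemostat with its ring, shank, jaw and ratchet bar, bright steel; origin at the box lock, x towards the jaws, z up
- vise: small blue cast-iron bench vise, bolted down, brown fibre covers on its jaws holding the held arm's shank; base 90 by 85 mm, cast jaws 68 mm high, covers 83 mm high; origin at the underside, under the jaws. The box lock is at x = 38 mm, the rings at x = -57 mm in its frame. Its screw with cross handle sticks out to y = 72 mm, 75 mm high at most. No part of it is within 30 mm of a ring centre
- oil_bottle_mid (a point): middle of a small white instrument-oil bottle with a blue spout, 34 mm across, 108 mm tall (this point is 50 mm above the bench); not to be disturbed
- specimen_jar_mid (a point): middle of a clear specimen jar with a green lid, 48 mm across, 58 mm tall; not to be disturbed
- slide_box_mid (a point): middle of a blue and white slide box 100 by 82 mm, 34 mm high; not to be disturbed
There are look-alikes about, which are no part of the job. What is meant by the part that bears specimen_jar_mid is not black, and is the larger of those in its own colour. Of the things shaped like the part that bears oil_bottle_mid, the white one is meant.

How it is judged:
On the way, in this order (a step that is already met when the one before it is completed fails the run):
1. the ratchet holds on its first notch (ring centres 30 to 34 mm apart, the free ring back up level within 1.5 mm) with the hand off both handles for half a second (horizontal distance between free_ring and held_ring between 0.03 and 0.034 m and z of free_ring in the frame of fixed_arm above -0.0015 m and contact force between the fingers and free_handle below 0.2 N and contact force between the fingers and fixed_arm below 0.2 N), for 0.5 s.
2. the free ring is pressed down, 1.5 mm or more below level (z of free_ring in the frame of fixed_arm below -0.0015 m), for 0.05 s.
3. the ratchet is released: ring centres more than 35 mm apart (horizontal distance between free_ring and held_ring above 0.035 m), for 0.2 s.
At the end, for the whole second after the job is handed in: the hemostat is unlocked and stands open, its ring centres more than 38 mm apart, at rest and let go, after it has first held by itself on its first notch; the oil bottle, specimen jar and slide box stand upright within 15 mm of where they were (horizontal distance between free_ring and held_ring above 0.038 m and contact force between the fingers and free_handle below 0.2 N and contact force between the fingers and fixed_arm below 0.2 N and linear speed of free_handle below 0.01 m/s and distance of each of oil_bottle_mid, specimen_jar_mid, slide_box_mid from where it was at the start of the episode below 0.015 m and angle between each of oil_bottle_mid, specimen_jar_mid, slide_box_mid's own z axis and vertical below 0.2 rad); the robot touches nothing.
It fails at once if the handles are squeezed on past the first notch (ring centres under 26.5 mm) (horizontal distance between free_ring and held_ring below 0.0265 m).
It fails at once if the free handle is pushed or pressed with more than 28 N (contact force between the fingers and free_handle above 28 N).
It fails at once if the held arm is pushed with more than 28 N (contact force between the fingers and fixed_arm above 28 N).
It fails at once if the oil bottle, the specimen jar or the slide box is knocked away or over (distance of any of oil_bottle_mid, specimen_jar_mid, slide_box_mid from where it was at the start of the episode above 0.03 m or angle between any of oil_bottle_mid, specimen_jar_mid, slide_box_mid's own z axis and vertical above 0.5 rad).
It also fails if it takes over 70 s, if anything falls off the work surface, if the arm or the gripper's body presses on something with over 40 N, if the wrist force passes 120 N, or if a joint passes its speed limit or range.

ROBOT

A 6-joint arm with a two-finger parallel gripper is mounted at the origin on the work surface. World frame = base frame: x ahead of the robot, y to its left, z up, the work surface at z = 0. Lengths are in m, angles in rad, forces in N, time in s.
With the tool pointing down it reaches from about 0.25 to 0.725 m from the base axis. Payload 4 kg.
Tool frame: the origin (TCP) lies between the finger pads; the fingertips stand 17 mm ahead of it and the grasp point (between the pads) lies 2 mm behind it; z points along the fingers, x is the direction in which the jaws open and shut, and the axes are right-handed (so a half turn about z gives the same grasp; the last joint's range is limited). The gripper opens to 85 mm and grips with 20 to 120 N. Pads are 22 mm wide; open, the fingers measure 114 mm over their backs; the gripper's body (76 mm by 85 mm) begins 54 mm behind the grasp point. The pads swing forward as they close: fully open they stand 13 mm farther back than shut.
Start: joints at [0, 0.241, 0.005, 1.335, 0, 1.571], TCP at [0.5, -0, 0.248] pointing down, gripper open.
Joint ranges: [-2.72, 2.72], [-1.05, 1.87], [-1.09, 1.28], [-1.99, 2.15], [-1.42, 1.44], [-3.14, 3.14]. Speed limits (rad/s): [2.79, 2.79, 3.14, 3.14, 3.14, 3.14].

INTERFACE

Orientations are given as a unit quaternion [x, y, z, w].
In Python, from workcell import telemetry, cams, workorder gives the robot as it stands. The module is installed in compiled form; this text tells all that it offers.
- The arm moves only by the tool apply_moves, never from a script. Its argument "moves" is a list that holds one entry, the list of rows, each a list of 4 numbers: the shift along the tool's x, y, z in mm, then the turn about the tool's z in degrees. A call has exactly 10 rows; each row shifts and turns the pose as measured when the row begins, along the tool's axes as they then stand; what a row does not reach is not made up. A row lasts 1/10 s, in which the tool goes at most 50 mm and 8.59 degrees, less where a joint would pass 70% of its speed; a pose out of reach is approached as far as the arm can. A call with a gripper value outside its range is refused whole. "hand" is the gripper's target within -1 to 1 (fully open at 1, half-way at 0, shut at -1), set as the call begins (left out, the last holds). The fingers move at their own pace and stop on an object; the grip force is fixed at half the most. Time passes only in rows, so rows that do not move let the fingers close, or fill a call up. It gives the time, the measured TCP pose, the force and the opening at its end, in the units of the state.
- telemetry.get_obs(): the state, without advancing time (a new reading comes with each control period).
- cams.camera(name): name is "scene" or "side" or "wrist"; returns a dict with "color" (400x640x3 uint8, red, green, blue), "fovy" (degrees; the focal length in pixels is half the picture's height over the tangent of half this angle, whatever the lens; pixels are square), "cx", "cy" (the principal point, pixels), "camera_from_world" (4x4, takes a point from world to camera coordinates). Camera axes: x right, y down, z forward; pixel columns grow to the right and rows downward; lengths in m; the calibration is good to about 2 mm. The wrist camera is an equidistant fisheye: a pixel r from the principal point sees the ray r / f radians off the axis. A picture is of the moment at which its call begins. There is no depth.
- workorder.job_done(): hands the job in, once; it reports no verdict.
The state is a dict: "clock": time; "joint_pos": joint angles; "joint_vel": joint speeds; "tau": joint torques, N m; "eef_pos": TCP position; "tool_rot": TCP orientation; "ft_force": force on the tool from outside, world axes, zero at the start; "ft_torque": the same for the moment, N m; "grip_width": finger opening in m.
Only numpy, scipy, OpenCV 4.12 (cv2) and the standard library are available. Lean on these libraries where they do the work, as an engineer would, in place of code of your own. Each camera call takes 0.05 s, during which the arm holds its last target. There are 200 camera calls.

## Working session

There is one attempt and no reset: what is moved stays moved. The work goes in short steps, Python scripts to look and compute and a tool call to move; the robot and the scene stay as the last step left them, time stands still between calls to the robot, and variables do not carry over. Pictures are saved under pics/ and viewed, about 8 in all and at most 12, crops included, and the job is handed in when it is done.

Besides the shell and the picture viewer there is one more tool, called after "Request:" by a JSON object that holds its "fn" and its "kwargs", one argument or row to a line. apply_moves: Moves the arm, as the interface text tells. Its arguments: {"type":"object","properties":{"moves":{"type":"array"},"hand":{"type":"number"}},"required":["moves"]}

```bash
mkdir -p pics; cat > h.py <<'E'
import numpy as np,cv2
from workcell import telemetry,cams,workorder
def shot(n,f):
    c=cams.camera(n); cv2.imwrite('pics/'+f+'.png',c['color'][:,:,::-1]); np.savez('pics/'+f+'.npz',**{k:np.array(c[k]) for k in c}); return c
def load(f): return dict(np.load('pics/'+f+'.npz'))
def K(c):
    f=200/np.tan(np.radians(float(c['fovy']))/2); return f,float(c['cx']),float(c['cy'])
def ray(c,u,v,fish=False):
    f,cx,cy=K(c); x,y=u-cx,v-cy
    if fish:
        r=np.hypot(x,y)+1e-9;t=r/f; d=np.array([x/r*np.sin(t),y/r*np.sin(t),np.cos(t)])
    else: d=np.array([x/f,y/f,1])
    T=c['camera_from_world']; R=T[:3,:3]; o=-R.T@T[:3,3]; return o,R.T@d
def at(c,u,v,z,fish=False):
    o,d=ray(c,u,v,fish); return o+d*(z-o[2])/d[2]
def proj(c,p,fish=False):
    f,cx,cy=K(c);T=c['camera_from_world'];q=T[:3,:3]@np.array(p)+T[:3,3]
    if fish:
        r=np.hypot(q[0],q[1]);t=np.arctan2(r,q[2]);return cx+f*t*q[0]/r,cy+f*t*q[1]/r
    return cx+f*q[0]/q[2],cy+f*q[1]/q[2]
E
python3 - <<'E'
from h import *
ims=[]
for n in ['scene','side','wrist']:
    c=shot(n,n+'0'); print(n,c['fovy'],c['cx'],c['cy'],np.round(c['camera_from_world'],3).tolist()); 
o=telemetry.get_obs();print(o)
E
```

```text
scene 55.57113311070736 311.93269633158536 200.80292123749436 [[-0.446, 0.895, 0.0, 0.229], [0.69, 0.345, -0.636, -0.353], [-0.569, -0.284, -0.772, 1.191], [0.0, 0.0, 0.0, 1.0]]
side 56.12751937981199 317.72067499302915 194.9390504278598 [[0.803, -0.596, 0.009, -0.456], [-0.389, -0.536, -0.75, 0.276], [0.452, 0.598, -0.662, 0.455], [0.0, 0.0, 0.0, 1.0]]
wrist 65.70646984690485 317.6266756278841 194.84327222809213 [[1.0, 0.001, -0.002, -0.499], [0.001, -0.959, 0.283, -0.036], [-0.002, -0.283, -0.959, 0.379], [0.0, 0.0, 0.0, 1.0]]
{'clock': 0.15, 'joint_pos': array([1.20534764e-05, 2.41271293e-01, 4.02431230e-03, 1.33519152e+00,
       2.81057229e-05, 1.57080813e+00]), 'joint_vel': array([-0.00079302, -0.00135935,  0.00342595, -0.00057057, -0.00045174,
       -0.00038366]), 'tau': array([-1.62746033e-03, -3.72633219e+01,  2.52638429e+01,  1.23480460e-02,
       -1.30651040e-05,  1.49362950e-05]), 'eef_pos': array([4.99547198e-01, 1.40735700e-05, 2.47598189e-01]), 'tool_rot': array([ 9.99999663e-01,  1.11829453e-07, -8.21086126e-04, -1.40430611e-05]), 'ft_force': array([ 0.14216782, -0.25651957,  0.45383325]), 'ft_torque': array([-0.03322666,  0.02015672,  0.02662661]), 'grip_width': 0.08490450794466738}
```

View pics/scene0.png

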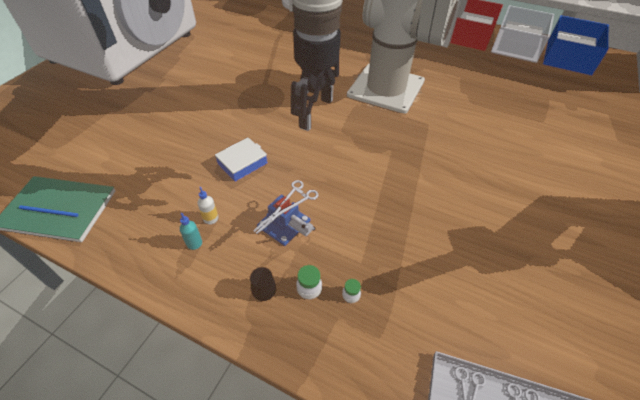

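View pics/side0.png

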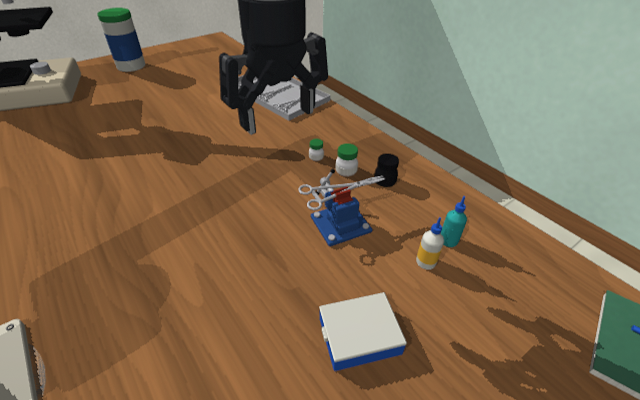

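Scene view: the hemostat's rings are at about (297,186) and (313,195), jaws at (258,232). The oil bottle meant is the white one at (208,208), not the teal one at (191,232). The jar meant is the larger green-lidded one at (309,282), not the small one at (352,291) or the black one at (263,284). In the side view the rings are at (305,189) and (314,204).

```bash
python3 - <<'E'
from h import *
s=load('scene0');d=load('side0')
for u,v in [(297,186),(313.5,195),(257,232)]: print('scene',at(s,u,v,.078).round(4))
for u,v in [(305,189),(314,204),(381,180)]: print('side',at(d,u,v,.078).round(4))
print('slide',at(s,241,152,.034),'oil',at(s,208,210,.05),'jar',at(s,309,275,.058), at(s,352,288,.03))
a=cv2.resize(s['color'][150:260,220:360],None,fx=5.7,fy=5.4,interpolation=3)[:,:,::-1];cv2.imwrite('pics/a.png',a)
b=cv2.resize(d['color'][160:260,280:410],None,fx=6,fy=6,interpolation=3)[:,:,::-1];cv2.imwrite('pics/b.png',b)
E
```

```text
scene [ 0.5459 -0.0201  0.078 ]
scene [0.5529 0.0235 0.078 ]
scene [ 0.6884 -0.0337  0.078 ]
side [0.5552 0.0219 0.078 ]
side [ 0.545  -0.0193  0.078 ]
side [ 0.6827 -0.0393  0.078 ]
slide [ 0.47342178 -0.21988769  0.034     ] oil [ 0.67123483 -0.17181929  0.05      ] jar [0.7175108  0.09569937 0.058     ] [0.69212815 0.17458983 0.03      ]
```

View pics/wrist0.png

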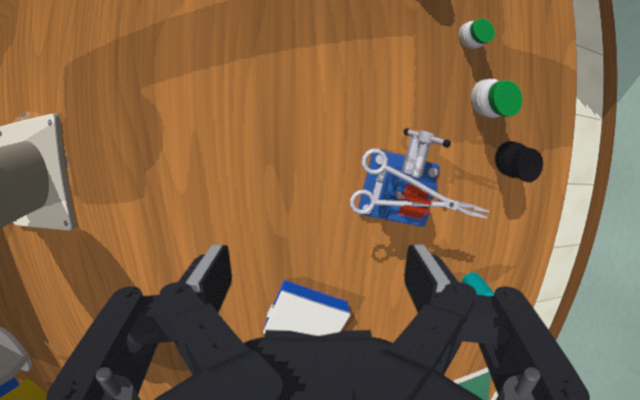

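Wrist view: free ring (y+) at (374,161), held ring at (361,202), hinge at (452,205), vise cross handle at about (405–448,130–143).

```bash
python3 - <<'E'
from h import *
w=load('wrist0')
for n,u,v,z in [('free',374,161,.078),('held',361.5,202,.078),('lock',452,205,.078),('cross1',406,131,.065),('cross2',448,143,.065)]: print(n,at(w,u,v,z,True).round(4))
p=cv2.resize(w['color'][110:260,320:520],None,fx=4,fy=4,interpolation=3)[:,:,::-1];cv2.imwrite('pics/w.png',p)
E
```

```text
free [0.5535 0.0205 0.078 ]
held [ 0.5427 -0.0213  0.078 ]
lock [ 0.6422 -0.025   0.078 ]
cross1 [0.5882 0.0499 0.065 ]
cross2 [0.6361 0.0394 0.065 ]
```

View pics/w.png

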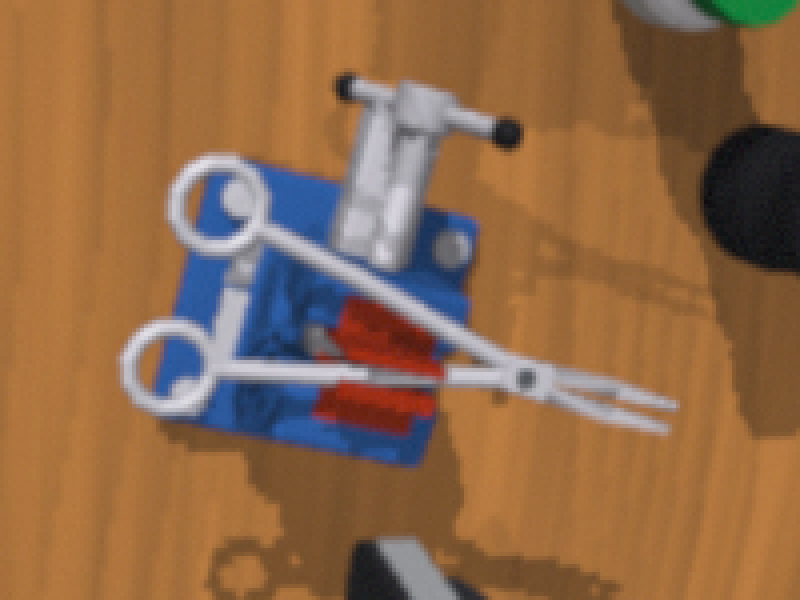

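Yaw is about −12.7°, from the held→lock vector (the base plate edge agrees at about −13°). Next: shut the gripper, turn it to line up, and hover outside the free ring.

Request:
{"fn": "apply_moves", "kwargs": {
  "moves": [
    [[10, -9.5, 16, 0], [10, -9.5, 16, 0], [10, -9.5, 16, 0], [10, -9.5, 16, 0], [10, -9.5, 16, 0], [9, -8.5, 16, 0], [0, 0, 0, 6.3], [0, 0, 0, 6.4], [0, 0, 0, 0], [0, 0, 0, 0]]
  ],
  "hand": -1
}}

```text
clock: 1.15
eef_pos: [0.5583, 0.0578, 0.1437]
tool_rot: [0.994, -0.113, -0.005, 0.001]
ft_force: [-1.3, -0.4, 0.1]
grip_width: 0.0001
```

```bash
python3 - <<'E'
from h import *
w=shot('wrist','w1');s=shot('side','d1');shot('scene','s1')
a=cv2.resize(s['color'][120:260,260:400],None,fx=4,fy=4,interpolation=3)
im=np.hstack([cv2.resize(w['color'],None,fx=.625,fy=.625) if 0 else w['color'][:,:]])
cv2.imwrite('pics/m1.png',im[:,:,::-1]);cv2.imwrite('pics/d1c.png',a[:,:,::-1])
o=telemetry.get_obs();print(o['clock'],o['eef_pos'],o['tool_rot'],o['ft_force'],o['grip_width'])
E
```

```text
1.3 [0.55850028 0.05774623 0.14411249] [ 0.99347221 -0.11399674 -0.00407646  0.00104276] [ 0.13175924 -0.31905363  0.08301961] -0.00010626918814181098
```

View pics/m1.png

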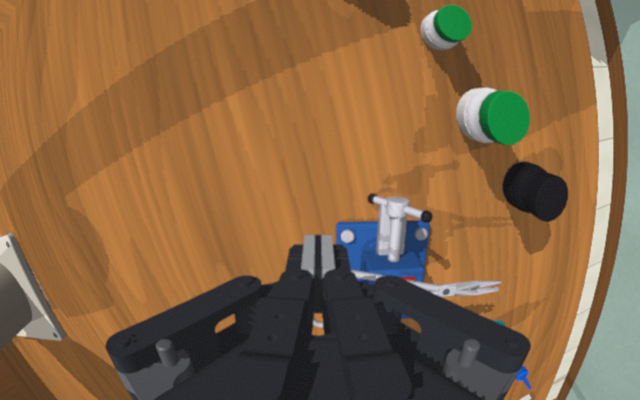

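The closed fingers hide the rings from the wrist camera. A half turn puts the camera on the held-ring side, where it can see them.

Request:
{"fn": "apply_moves", "kwargs": {
  "moves": [
    [[0, 0, 0, -8.5], [0, 0, 0, -8.5], [0, 0, 0, -8.5], [0, 0, 0, -8.5], [0, 0, 0, -8.5], [0, 0, 0, -8.5], [0, 0, 0, -8.5], [0, 0, 0, -8.5], [0, 0, 0, -8.5], [0, 0, 0, -8.5]]
  ]
}}

```text
clock: 2.3
eef_pos: [0.5598, 0.0566, 0.148]
tool_rot: [0.803, 0.596, -0.001, -0.0]
ft_force: [-0.0, -1.2, -0.8]
grip_width: 0.0001
```

Request:
{"fn": "apply_moves", "kwargs": {
  "moves": [
    [[0, 0, 0, -8.5], [0, 0, 0, -8.5], [0, 0, 0, -8.5], [0, 0, 0, -8.5], [0, 0, 0, -8.5], [0, 0, 0, -8.5], [0, 0, 0, -8.5], [0, 0, 0, -8.5], [0, 0, 0, -8.5], [0, 0, 0, -8.5]]
  ]
}}

```text
clock: 3.3
eef_pos: [0.5611, 0.0554, 0.1521]
tool_rot: [0.181, 0.983, 0.001, 0.003]
ft_force: [0.8, -0.0, -0.7]
grip_width: -0.0003
```

```bash
cat >> h.py <<'E'
from scipy.spatial.transform import Rotation as R_
def st():
    o=telemetry.get_obs();R=R_.from_quat(o['tool_rot']).as_matrix();a=np.degrees(np.arctan2(R[1,0],R[0,0]))
    print('t',round(o['clock'],2),'pos',o['eef_pos'].round(4),'yaw',a.round(2),'tilt',R[:2,2].round(4),'F',o['ft_force'].round(2),'q6',o['joint_pos'][5].round(2));return o
E
python3 - <<'E'
from h import *
st()
E
```

```text
t 3.3 pos [0.5611 0.0554 0.1521] yaw 159.09 tilt [ 0.0056 -0.    ] F [ 0.77 -0.03 -0.71] q6 -1.11
```

Request:
{"fn": "apply_moves", "kwargs": {
  "moves": [
    [[0, 0, 0, -5], [0, 0, 0, -3.2], [0, 0, 5, 0], [0, 0, 5, 0], [0, 0, 0, 0], [0, 0, 0, 0], [0, 0, 0, 0], [0, 0, 0, 0], [0, 0, 0, 0], [0, 0, 0, 0]]
  ]
}}

```text
clock: 4.3
eef_pos: [0.5615, 0.0548, 0.1427]
tool_rot: [0.107, 0.994, 0.001, 0.004]
ft_force: [-0.5, -0.2, 1.0]
grip_width: -0.0003
```

```bash
python3 - <<'E'
from h import *
st();w=shot('wrist','w2');st();print(w['camera_from_world'].round(3).tolist())
cv2.imwrite('pics/w2c.png',cv2.resize(w['color'][180:380,200:460],None,fx=3,fy=3,interpolation=3)[:,:,::-1])
E
```

```text
t 4.3 pos [0.5615 0.0548 0.1427] yaw 167.72 tilt [0.0083 0.0002] F [-0.45 -0.19  0.99] q6 -1.26
t 4.35 pos [0.5616 0.0549 0.1427] yaw 167.72 tilt [0.0083 0.0002] F [-0.22 -0.66 -0.26] q6 -1.26
[[-0.977, 0.212, -0.008, 0.538], [0.201, 0.937, 0.285, -0.172], [0.068, 0.277, -0.958, 0.223], [0.0, 0.0, 0.0, 1.0]]
```

View pics/w2c.png

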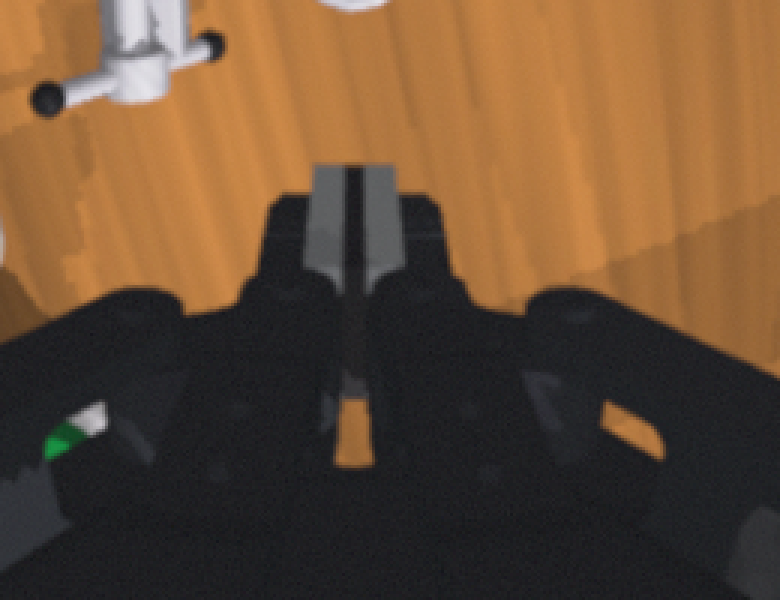

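The crop shows the shut fingertips at px (318,235). The rings lie above it, so I need the upper part of the frame.

```bash
python3 - <<'E'
from h import *
w=load('w2')
for p in [(.554,.022,.078),(.5445,-.020,.078),(.5616,.0549,.126)]: print(proj(w,p,True))
cv2.imwrite('pics/w2d.png',cv2.resize(w['color'][60:245,190:390],None,fx=4,fy=3.2*1.0135,interpolation=3)[:,:,::-1] if 0 else cv2.resize(w['color'][60:210,190:390],None,fx=4,fy=4,interpolation=3)[:,:,::-1])
E
```

```text
(np.float64(318.0331843436431), np.float64(166.29778722253673))
(np.float64(318.66646014997406), np.float64(96.59504268160516))
(np.float64(316.5304666172788), np.float64(250.5310480093651))
```

View pics/w2d.png

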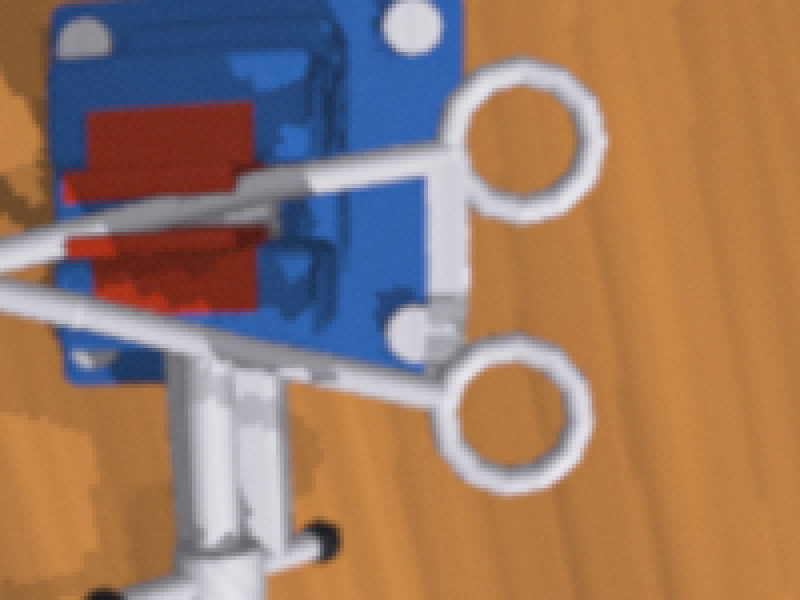

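```bash
python3 - <<'E'
from h import *
w=load('w2')
h=at(w,321,95.25,.078,True);f=at(w,318.25,163.75,.078,True);print(h,f,np.hypot(*(f-h)[:2]))
l=at(w,318.25-20.1,163.75,.078,True)
r=at(w,318.25+20,163.75,.078,True);print('diam',np.linalg.norm(l-r))
a=np.radians(-12.5);X=np.array([np.cos(a),np.sin(a)]);Y=np.array([-np.sin(a),np.cos(a)])
d=np.array([.5616,.0549])-f[:2];print('tcp rel free hemo',d@X,d@Y, 'free rel held',(f-h)[:2]@X,(f-h)[:2]@Y)
E
```

```text
[ 0.5429559  -0.02050788  0.078     ] [0.55352614 0.02044968 0.078     ] 0.04229954614524262
diam 0.024924968733726502
tcp rel free hemo 0.0004260600310377373 0.03538121446120073 free rel held 0.0014548428838728703 0.04227451994141097
```

Spacing measures 42.3 mm, which is within the stated range. The fingers are about 11 mm clear of the free ring, so I'll descend beside it.

Request:
{"fn": "apply_moves", "kwargs": {
  "moves": [
    [[2.5, 0, 9, 0], [0, 0, 9, 0], [0, 0, 9, 0], [0, 0, 9, 0], [0, 0, 9, 0], [0, 0, 9, 0], [0, 0, 2, 0.4], [0, 0, 0, 0], [0, 0, 0, 0], [0, 0, 0, 0]]
  ]
}}

```text
clock: 5.35
eef_pos: [0.5585, 0.0554, 0.0802]
tool_rot: [0.111, 0.994, 0.0, 0.003]
ft_force: [1.1, -0.2, 0.6]
grip_width: -0.0002
```

```bash
python3 - <<'E'
from h import *
st()
E
```

```text
t 5.35 pos [0.5585 0.0554 0.0802] yaw 167.28 tilt [ 0.0057 -0.    ] F [ 1.15 -0.15  0.62] q6 -1.25
```

Request:
{"fn": "apply_moves", "kwargs": {
  "moves": [
    [[0, 0, -2, 0], [0, 0, -2, 0], [0, -2, 0, 0], [0, -2, 0, 0], [0, -2, 0, 0], [0, -1, 0, 0], [0, -1, 0, 0], [0, 0, 0, 0], [0, 0, 0, 0], [0, 0, 0, 0]]
  ]
}}

```text
clock: 6.35
eef_pos: [0.5576, 0.0467, 0.0863]
tool_rot: [0.111, 0.994, 0.001, 0.004]
ft_force: [0.0, 0.7, -0.1]
grip_width: -0.0002
```

```bash
python3 - <<'E'
from h import *
st();w=shot('wrist','w3')
cv2.imwrite('pics/w3c.png',cv2.resize(w['color'][60:260,190:390],None,fx=3,fy=3,interpolation=3)[:,:,::-1])
E
```

```text
t 6.35 pos [0.5576 0.0467 0.0863] yaw 167.26 tilt [0.009  0.0002] F [ 0.03  0.66 -0.08] q6 -1.26
```

View pics/w3c.png

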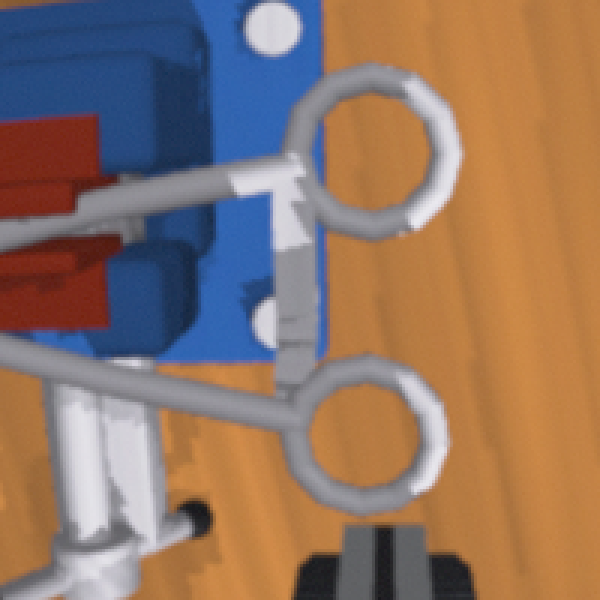

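The rings are at crop (372,152) and (367,434), and the fingertip at (385,525) is about 2 mm from the ring. Now a slow squeeze along −tool y.

Request:
{"fn": "apply_moves", "kwargs": {
  "moves": [
    [[0, -0.5, 0, 0], [0, -0.5, 0, 0], [0, -0.5, 0, 0], [0, -0.5, 0, 0], [0, -0.5, 0, 0], [0, -0.5, 0, 0], [0, -0.5, 0, 0], [0, -0.5, 0, 0], [0, -0.5, 0, 0], [0, -0.5, 0, 0]]
  ]
}}

```text
clock: 7.4
eef_pos: [0.5562, 0.0421, 0.0861]
tool_rot: [0.111, 0.994, 0.001, 0.004]
ft_force: [-0.9, 0.2, -0.1]
grip_width: 0.0002
```

```bash
cat >> h.py <<'E'
A=np.radians(-12.7);X=np.array([np.cos(A),np.sin(A)]);Y=np.array([-np.sin(A),np.cos(A)]);H=np.array([.5430,-.0205])
def rel():
    o=st();d=o['eef_pos'][:2]-H;F=o['ft_force'][:2];print('hemo x %.1f y %.1f (S if contact %.1f) Fx %.1f Fy %.1f'%(d@X*1e3,d@Y*1e3,d@Y*1e3-24,F@X,F@Y))
def rings(f):
    w=shot('wrist',f);g=cv2.cvtColor(w['color'],cv2.COLOR_RGB2GRAY);g=cv2.resize(g[50:270,230:400],None,fx=4,fy=4,interpolation=3)
    c=cv2.HoughCircles(g,cv2.HOUGH_GRADIENT_ALT,1.5,60,param1=150,param2=.6,minRadius=60,maxRadius=140)
    if c is None: print('no circles');return
    for u,v,r in c[0]: print('circ px',(u/4+230).round(1),(v/4+50).round(1),'r',(r/4).round(1),at(w,(u+.5)/4+229.5,(v+.5)/4+49.5,.078,True).round(4))
E
python3 - <<'E'
from h import *
rel();rings('w4')
E
```

```text
t 7.4 pos [0.5562 0.0421 0.0861] yaw 167.3 tilt [0.0084 0.0012] F [-0.85  0.22 -0.1 ] q6 -1.27
hemo x -0.9 y 64.0 (S if contact 40.0) Fx -0.9 Fy 0.0
no circles
```

Request:
{"fn": "apply_moves", "kwargs": {
  "moves": [
    [[0, -0.4, 0, 0], [0, -0.4, 0, 0], [0, -0.4, 0, 0], [0, -0.4, 0, 0], [0, -0.4, 0, 0], [0, -0.4, 0, 0], [0, -0.4, 0, 0], [0, -0.4, 0, 0], [0, -0.4, 0, 0], [0, -0.4, 0, 0]]
  ]
}}

```text
clock: 8.45
eef_pos: [0.5551, 0.0394, 0.0859]
tool_rot: [0.11, 0.994, 0.003, 0.004]
ft_force: [-0.2, 2.1, -0.4]
grip_width: 0.0001
```

```bash
python3 - <<'E'
from h import *
rel();w=shot('wrist','w5')
a=[cv2.resize(load(f)['color'][70:250,240:370],None,fx=3,fy=3,interpolation=3) for f in ['w4','w5']]
cv2.imwrite('pics/w5c.png',np.hstack(a)[:,:,::-1])
E
```

```text
t 8.45 pos [0.5551 0.0394 0.0859] yaw 167.37 tilt [0.0079 0.0045] F [-0.16  2.07 -0.4 ] q6 -1.28
hemo x -1.4 y 61.1 (S if contact 37.1) Fx -0.6 Fy 2.0
```

View pics/w5c.png

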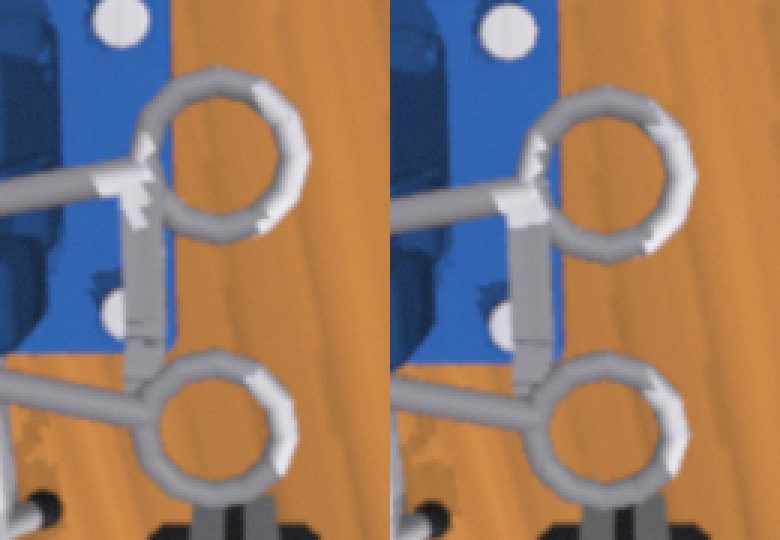

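```bash
python3 - <<'E'
from h import *
for f,a,b in [('w4',(313,121.7),(312,212.7)),('w5',(312.7,128),(312,213.3))]:
    w=load(f);p=at(w,*a,.078,True);q=at(w,*b,.078,True);print(p,q,np.linalg.norm(p-q))
    # diameter in px row direction: held ring 
w=load('w5')
print(np.linalg.norm(at(w,240+130/3,128,.078,True)-at(w,240+304/3,128,.078,True)))
E
```

```text
[ 0.54340411 -0.02107512  0.078     ] [0.55295672 0.01869293 0.078     ] 0.040899263498231815
[ 0.54305171 -0.02113295  0.078     ] [0.55188655 0.01625187 0.078     ] 0.03841456925290948
0.024704904251354298
```

Request:
{"fn": "apply_moves", "kwargs": {
  "moves": [
    [[0, -0.5, 0, 0], [0, -0.5, 0, 0], [0, -0.5, 0, 0], [0, -0.5, 0, 0], [0, -0.5, 0, 0], [0, -0.5, 0, 0], [0, -0.5, 0, 0], [0, -0.5, 0, 0], [0, -0.5, 0, 0], [0, -0.5, 0, 0]]
  ]
}}

```text
clock: 9.5
eef_pos: [0.5547, 0.0388, 0.0859]
tool_rot: [0.108, 0.994, 0.007, 0.004]
ft_force: [0.4, 5.2, -0.8]
grip_width: 0.0001
```

```bash
sed -i 's/d@Y\*1e3-24/d@Y*1e3-22.8/' h.py; python3 - <<'E'
from h import *
rel()
E
```

```text
t 9.5 pos [0.5547 0.0388 0.0859] yaw 167.57 tilt [0.0095 0.014 ] F [ 0.35  5.22 -0.77] q6 -1.29
hemo x -1.6 y 60.4 (S if contact 37.6) Fx -0.8 Fy 5.2
```

Force is about 12 N per mm of commanded lag, so I can control it by row size. Preload first with 1.0 mm rows (about 12 N, below the peak).

Request:
{"fn": "apply_moves", "kwargs": {
  "moves": [
    [[0, -1, 0, 0], [0, -1, 0, 0], [0, -1, 0, 0], [0, -1, 0, 0], [0, -1, 0, 0], [0, -1, 0, 0], [0, -1, 0, 0], [0, -0.9, 0, 0], [0, -0.9, 0, 0], [0, -0.9, 0, 0]]
  ]
}}

```text
clock: 10.5
eef_pos: [0.5544, 0.0384, 0.086]
tool_rot: [0.104, 0.994, 0.018, 0.005]
ft_force: [-0.7, 6.5, -1.4]
grip_width: -0.0001
```

```bash
python3 - <<'E'
from h import *
rel()
E
```

```text
t 10.5 pos [0.5544 0.0384 0.086 ] yaw 168.0 tilt [0.0131 0.0339] F [-0.68  6.5  -1.36] q6 -1.31
hemo x -1.8 y 59.9 (S if contact 37.1) Fx -2.1 Fy 6.2
```

The small rows only tilt the tool under load (lean 0.034 rad). Next a short, firmer push of at most 7 mm in total, so even with no resistance the spacing stays above about 30 mm.

Request:
{"fn": "apply_moves", "kwargs": {
  "moves": [
    [[0, -2.5, 0, 0], [0, -2.5, 0, 0], [0, -2, 0, 0], [0, 0, 0, 0], [0, 0, 0, 0], [0, 0, 0, 0], [0, 0, 0, 0], [0, 0, 0, 0], [0, 0, 0, 0], [0, 0, 0, 0]]
  ]
}}

```text
clock: 11.5
eef_pos: [0.5539, 0.0375, 0.0856]
tool_rot: [0.102, 0.994, 0.024, 0.005]
ft_force: [1.4, 4.0, -0.5]
grip_width: 0.0003
```

```bash
python3 - <<'E'
from h import *
rel()
E
```

```text
t 11.5 pos [0.5539 0.0375 0.0856] yaw 168.28 tilt [0.0147 0.0471] F [ 1.44  4.02 -0.53] q6 -1.32
hemo x -2.2 y 58.9 (S if contact 36.1) Fx 0.5 Fy 4.2
```

Request:
{"fn": "apply_moves", "kwargs": {
  "moves": [
    [[0, 0, 0, 0], [0, 0, 0, 0], [0, 0, 0, 0], [0, 0, 0, 0], [0, 0, 0, 0], [0, 0, 0, 0], [0, 0, 0, 0], [0, 0, 0, 0], [0, -3, 0, 0], [0, -3, 0, 0]]
  ]
}}

```text
clock: 12.5
eef_pos: [0.553, 0.0358, 0.0853]
tool_rot: [0.1, 0.995, 0.029, 0.005]
ft_force: [1.7, 11.8, -2.7]
grip_width: 0.0001
```

```bash
python3 - <<'E'
from h import *
rel()
E
```

```text
t 12.5 pos [0.553  0.0358 0.0853] yaw 168.46 tilt [0.0152 0.0571] F [ 1.74 11.8  -2.72] q6 -1.33
hemo x -2.6 y 57.1 (S if contact 34.3) Fx -0.9 Fy 11.9
```

Request:
{"fn": "apply_moves", "kwargs": {
  "moves": [
    [[0, -3, 0, 0], [0, -3, 0, 0], [0, 0, 0, 0], [0, 0, 0, 0], [0, 0, 0, 0], [0, 0, 0, 0], [0, 0, 0, 0], [0, 0, 0, 0], [0, 0, 0, 0], [0, 0, 0, 0]]
  ]
}}

```text
clock: 13.5
eef_pos: [0.5531, 0.0362, 0.0853]
tool_rot: [0.098, 0.995, 0.036, 0.005]
ft_force: [0.9, 4.0, -1.2]
grip_width: -0.0002
```

```bash
python3 - <<'E'
from h import *
rel()
E
```

```text
t 13.5 pos [0.5531 0.0362 0.0853] yaw 168.76 tilt [0.0178 0.0711] F [ 0.87  4.   -1.22] q6 -1.35
hemo x -2.6 y 57.6 (S if contact 34.8) Fx -0.0 Fy 4.1
```

Request:
{"fn": "apply_moves", "kwargs": {
  "moves": [
    [[0, 0, 0, 0], [0, 0, 0, 0], [0, 0, 0, 0], [0, 0, 0, 0], [0, 0, 0, 0], [0, 0, 0, 0], [0, 0, 0, 0], [0, 0, 0, 0], [0, -5, 0, 0], [0, -4, 0, 0]]
  ]
}}

```text
clock: 14.5
eef_pos: [0.5512, 0.0314, 0.0847]
tool_rot: [0.096, 0.995, 0.041, 0.005]
ft_force: [-1.6, 6.3, 1.3]
grip_width: 0.0001
```

```bash
python3 - <<'E'
from h import *
rel()
E
```

```text
t 14.5 pos [0.5512 0.0314 0.0847] yaw 168.95 tilt [0.0172 0.08  ] F [-1.62  6.33  1.32] q6 -1.36
hemo x -3.4 y 52.4 (S if contact 29.6) Fx -3.0 Fy 5.8
```

Force dropped to 6 N while the tool ran on to about 30 mm, so it has probably clicked. Backing the hand off now.

Request:
{"fn": "apply_moves", "kwargs": {
  "moves": [
    [[0, 1, 0, 0], [0, 1, 0, 0], [0, 1, 0, 0], [0, 1, 0, 0], [0, 1, 0, 0], [0, 1.5, 0, 0], [0, 2, 0, 0], [0, 2, 0, 0], [0, 0, 0, 0], [0, 0, 0, 0]]
  ]
}}

```text
clock: 15.5
eef_pos: [0.5532, 0.0377, 0.0858]
tool_rot: [0.098, 0.995, 0.036, 0.005]
ft_force: [-0.4, -0.3, -0.3]
grip_width: 0.0002
```

```bash
python3 - <<'E'
from h import *
rel();w=shot('wrist','w6')
cv2.imwrite('pics/w6c.png',cv2.resize(w['color'][70:270,220:390],None,fx=3,fy=3,interpolation=3)[:,:,::-1])
E
```

```text
t 15.5 pos [0.5532 0.0377 0.0858] yaw 168.73 tilt [0.0173 0.0701] F [-0.42 -0.31 -0.3 ] q6 -1.34
hemo x -2.8 y 59.1 (S if contact 36.3) Fx -0.3 Fy -0.4
```

View pics/w6c.png

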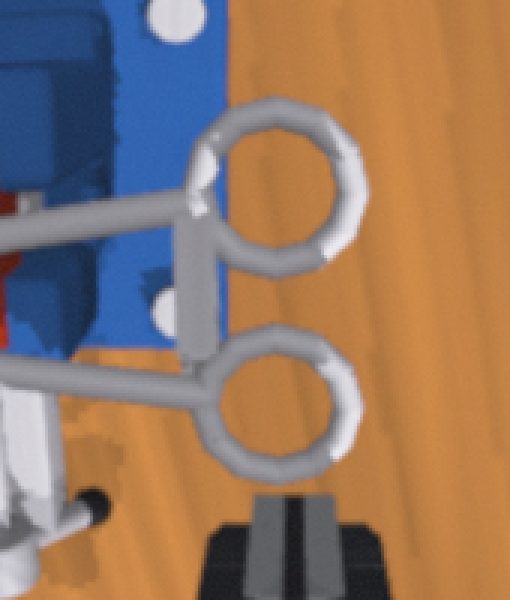

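The ratchet holds: rings at crop (278,187) and (278,403), about 32.4 mm apart, with the fingertip clear of the ring. I'll wait with the hand off, then rise above the rings.

Request:
{"fn": "apply_moves", "kwargs": {
  "moves": [
    [[0, 1, 0, 0], [0, 0, 0, 0], [0, 0, 0, 0], [0, 0, 0, 0], [0, 0, 0, 0], [0, 0, -5, 0], [0, 0, -5, 0], [0, 0, -5, 0], [0, 0, -4, 0], [0, 0, 0, 0]]
  ]
}}

```text
clock: 16.55
eef_pos: [0.5534, 0.0372, 0.1071]
tool_rot: [0.098, 0.995, 0.036, 0.006]
ft_force: [-0.4, 0.9, 1.0]
grip_width: 0.0002
```

```bash
python3 - <<'E'
from h import *
rel();w=load('w6')
p=at(w,312.7,132.3,.078,True);q=at(w,312.7,204.3,.078,True);print(p,q,np.linalg.norm(p-q),(q-p)[:2]@X,(q-p)[:2]@Y)
print('free in H frame',(q[:2]-H)@X,(q[:2]-H)@Y)
E
```

```text
t 16.55 pos [0.5534 0.0372 0.1071] yaw 168.71 tilt [0.0182 0.07  ] F [-0.41  0.86  0.98] q6 -1.34
hemo x -2.6 y 58.5 (S if contact 35.7) Fx -0.6 Fy 0.8
[ 0.54295699 -0.02132335  0.078     ] [0.54934841 0.01004591 0.078     ] 0.03201375119531608 -0.0006613572904490992 0.03200691912899415
free in H frame -0.000522303868052733 0.03119426180818134
```

Now shift inward so the tip sits over the outer part of the free ring, still about 8 mm above it.

Request:
{"fn": "apply_moves", "kwargs": {
  "moves": [
    [[1.5, -4, 0, 1.4], [0, -4, 0, 0], [0, -4, 0, 0], [0, -4, 0, 0], [0, -3, 0, 0], [0, -1.5, 0, 0], [0, 0, 0, 0], [0, 0, 0, 0], [0, 0, 0, 0], [0, 0, 0, 0]]
  ]
}}

```text
clock: 17.55
eef_pos: [0.5464, 0.0154, 0.1049]
tool_rot: [0.112, 0.993, 0.036, 0.005]
ft_force: [0.4, 0.2, -0.6]
grip_width: -0.0002
```

```bash
python3 - <<'E'
from h import *
rel();w=shot('wrist','w7');shot('side','d7');st()
cv2.imwrite('pics/w7c.png',cv2.resize(w['color'][70:270,220:390],None,fx=3,fy=3,interpolation=3)[:,:,::-1])
E
```

```text
t 17.55 pos [0.5464 0.0154 0.1049] yaw 167.15 tilt [0.0171 0.07  ] F [ 0.44  0.16 -0.63] q6 -1.35
hemo x -4.5 y 35.7 (S if contact 12.9) Fx 0.4 Fy 0.3
t 17.65 pos [0.5464 0.0154 0.1049] yaw 167.15 tilt [0.0171 0.07  ] F [0.17 0.42 0.04] q6 -1.35
```

View pics/w7c.png

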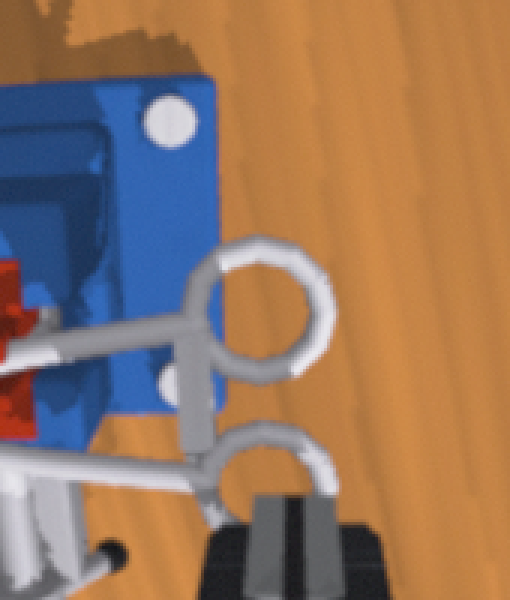

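The tip's inner edge is at crop (295,495), over the free ring near (265,495), offset slightly rearward as intended and clear of the rack. Descending.

Request:
{"fn": "apply_moves", "kwargs": {
  "moves": [
    [[0, 0, 1, 0], [0, 0, 1, 0], [0, 0, 1, 0], [0, 0, 0.7, 0], [0, 0, 0.7, 0], [0, 0, 0.7, 0], [0, 0, 0.5, 0], [0, 0, 0.5, 0], [0, 0, 0.5, 0], [0, 0, 0.5, 0]]
  ]
}}

```text
clock: 18.65
eef_pos: [0.5466, 0.0161, 0.0972]
tool_rot: [0.112, 0.993, 0.036, 0.005]
ft_force: [-0.7, -0.3, 0.1]
grip_width: -0.0
```

```bash
python3 - <<'E'
from h import *
rel()
E
```

```text
t 18.65 pos [0.5466 0.0161 0.0972] yaw 167.18 tilt [0.0171 0.07  ] F [-0.66 -0.31  0.12] q6 -1.35
hemo x -4.5 y 36.5 (S if contact 13.7) Fx -0.6 Fy -0.5
```

Request:
{"fn": "apply_moves", "kwargs": {
  "moves": [
    [[0, 0, 0.4, 0], [0, 0, 0.4, 0], [0, 0, 0.4, 0], [0, 0, 0.4, 0], [0, 0, 0.4, 0], [0, 0, 0.4, 0], [0, 0, 0.4, 0], [0, 0, 0.4, 0], [0, 0, 0.4, 0], [0, 0, 0.4, 0]]
  ]
}}

```text
clock: 19.65
eef_pos: [0.5468, 0.0165, 0.0949]
tool_rot: [0.112, 0.993, 0.036, 0.005]
ft_force: [-2.1, -1.0, 5.2]
grip_width: 0.0003
```

```bash
python3 - <<'E'
from h import *
rel()
E
```

```text
t 19.65 pos [0.5468 0.0165 0.0949] yaw 167.17 tilt [0.0187 0.0702] F [-2.09 -0.98  5.18] q6 -1.35
hemo x -4.4 y 36.9 (S if contact 14.1) Fx -1.8 Fy -1.4
```

Request:
{"fn": "apply_moves", "kwargs": {
  "moves": [
    [[0, 0, 0.7, 0], [0, 0, 0.7, 0], [0, 0, 0.7, 0], [0, 0, 0.7, 0], [0, 0, 0.7, 0], [0, 0, 0.7, 0], [0, 0, 0.7, 0], [0, 0, 0.7, 0], [0, 0, 0.7, 0], [0, 0, 0.7, 0]]
  ]
}}

```text
clock: 20.65
eef_pos: [0.5484, 0.0195, 0.0916]
tool_rot: [0.111, 0.993, 0.039, 0.007]
ft_force: [-3.2, 0.7, 8.7]
grip_width: -0.0
```

```bash
python3 - <<'E'
from h import *
rel()
E
```

```text
t 20.65 pos [0.5484 0.0195 0.0916] yaw 167.26 tilt [0.0234 0.0753] F [-3.24  0.72  8.7 ] q6 -1.35
hemo x -3.5 y 40.2 (S if contact 17.4) Fx -3.3 Fy -0.0
```

Fz is 8.7 N at about 4.6 mm depth, and the tip was carried 3 mm outward, so the teeth look freed. Dragging outward while keeping it down.

Request:
{"fn": "apply_moves", "kwargs": {
  "moves": [
    [[0, 0.8, 0.8, 0], [0, 0.8, 0.8, 0], [0, 1, 0.8, 0], [0, 1, 0.8, 0], [0, 1, 0.8, 0], [0, 1, 0.8, 0], [0, 1, 0.8, 0], [0, 1, 0.8, 0], [0, 1, 0.8, 0], [0, 1, 0.8, 0]]
  ]
}}

```text
clock: 21.65
eef_pos: [0.5537, 0.0305, 0.0917]
tool_rot: [0.111, 0.993, 0.04, 0.012]
ft_force: [-3.3, -0.2, 7.3]
grip_width: -0.0001
```

```bash
python3 - <<'E'
from h import *
rel();w=shot('wrist','w8')
a=[]
for f in ['w7','w8']:
    g=cv2.cvtColor(load(f)['color'],cv2.COLOR_RGB2HSV)[70:270,220:390]
# track rings by matching the held-ring template and lock of steel mask columns
    m=((g[...,1]<45)&(g[...,2]>110)); col=m[:, 312-220-14:312-220+6].mean(1); print(f,[i+70 for i in range(1,200) if (col[i]>.5)!=(col[i-1]>.5)])
E
```

```text
t 21.65 pos [0.5537 0.0305 0.0917] yaw 167.24 tilt [0.0334 0.0769] F [-3.35 -0.2   7.3 ] q6 -1.33
hemo x -0.7 y 52.1 (S if contact 29.3) Fx -3.2 Fy -0.9
w7 [150, 158, 189, 197, 211, 219]
w8 [119, 128, 164, 173, 216, 224]
```

Row edges give a gap between the rings of 43 px, up from 14 px, so spacing is about 44–45 mm. Lifting straight off.

Request:
{"fn": "apply_moves", "kwargs": {
  "moves": [
    [[0, 0, -1, 0], [0, 0, -1, 0], [0, 0, -1.5, 0], [0, 0, -2, 0], [0, 0, -3, 0], [0, 0, -5, 0], [0, 0, -8, 0], [0, 0, -8, 0], [0, 0, -8, 0], [0, 0, -8, 0]]
  ]
}}

```text
clock: 22.7
eef_pos: [0.5512, 0.0261, 0.1381]
tool_rot: [0.111, 0.993, 0.039, 0.011]
ft_force: [0.4, 0.4, 0.2]
grip_width: -0.0001
```

Request:
{"fn": "apply_moves", "kwargs": {
  "moves": [
    [[0, 4, -5, 0], [0, 5, -5, 0], [0, 5, 0, 0], [0, 5, 0, 0], [0, 0, 0, 0], [0, 0, 0, 0], [0, 0, 0, 0], [0, 0, 0, 0], [0, 0, 0, 0], [0, 0, 0, 0]]
  ]
}}

```text
clock: 23.7
eef_pos: [0.5556, 0.0457, 0.1514]
tool_rot: [0.111, 0.993, 0.039, 0.011]
ft_force: [0.0, 0.6, 0.1]
grip_width: 0.0001
```

```bash
python3 - <<'E'
from h import *
rel();w=shot('wrist','w9');d=shot('side','d9');s=shot('scene','s9')
f=at
u,v=map(int,proj(w,(.549,0,.078),True));print(u,v)
a=cv2.resize(w['color'][max(v-100,0):v+100,u-90:u+90],(540,600),interpolation=3)
b=cv2.resize(d['color'][140:290,280:480],(260,195),interpolation=3); c=cv2.resize(s['color'][130:310,170:370],(260,234),interpolation=3)
z=np.zeros((600,800,3),np.uint8);z[:,:540]=a;z[:195,540:]=b;z[200:434,540:]=c
cv2.imwrite('pics/fin.png',z[:,:,::-1])
# change of still objects between start and now
for n,o,bx in [('oil/side','side',(220,275,415,445)),('slide/side','side',(290,370,315,410)),('jar/scene','scene',(262,300,295,323))]:
    p=load(o+'0')['color'];q=(d if o=='side' else s)['color'];r0,r1,c0,c1=bx
    m=cv2.matchTemplate(q[r0-12:r1+12,c0-12:c1+12],p[r0:r1,c0:c1],cv2.TM_CCOEFF_NORMED);print(n,cv2.minMaxLoc(m)[1::2])
E
```

```text
t 23.7 pos [0.5556 0.0457 0.1514] yaw 167.27 tilt [0.0307 0.0744] F [0.02 0.62 0.12] q6 -1.3
hemo x -2.3 y 67.4 (S if contact 44.6) Fx -0.1 Fy 0.6
312 137
oil/side (0.8143305778503418, (12, 12))
slide/side (0.9999445080757141, (12, 12))
jar/scene (0.9930995106697083, (12, 12))
```

View pics/fin.png

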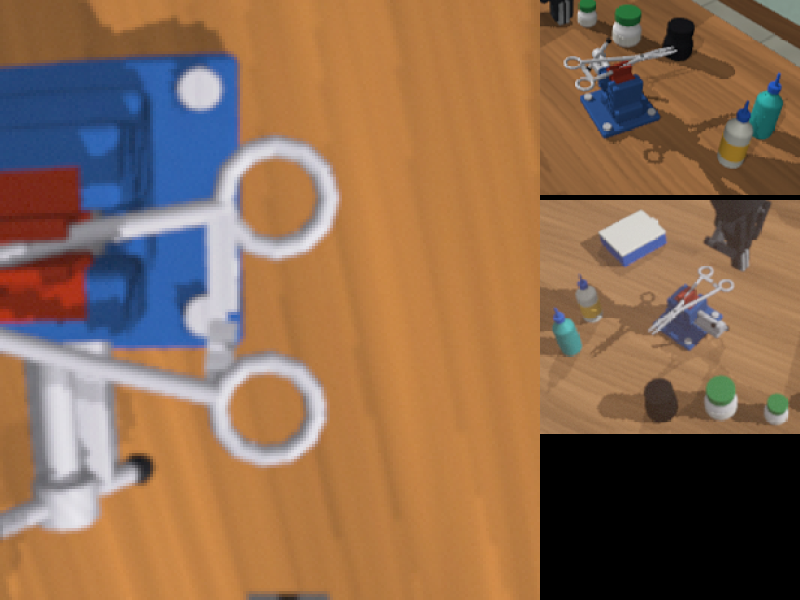

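```bash
python3 - <<'E'
from h import *
w=load('w9');p=at(w,314.3,102.7,.078,True);q=at(w,311.7,173.3,.078,True);print(p,q,np.linalg.norm(p-q));st()
if np.linalg.norm(p-q)>.041: workorder.job_done();print('handed in')
E
```

```text
[ 0.5430011 -0.020829   0.078    ] [0.55475953 0.023129   0.078     ] 0.04550347630825152
t 23.85 pos [0.5557 0.0458 0.1515] yaw 167.27 tilt [0.0309 0.0744] F [-0.16  0.05  0.16] q6 -1.3
the job is handed in; nothing more can be done
handed in
```

The ratchet check is done and the job was handed in at about 24 s. The hemostat caught on its first notch, held by itself, and now stands open.

- **Squeeze:** I pushed the free ring in with the closed fingertips. Small steps only tilted the tool, and two firmer pushes stalled and slid back before one went through. The highest force I read was about 12 N. Forces were read only at the end of each call, so peaks in between were not seen. The tool ran on to a spacing of about 30 mm, well clear of the 26.5 mm limit.
- **Hold:** With the hand off for about 0.6 s or more, the rings stood about 32 mm apart. I judged the free ring level only by its size in the picture.
- **Release:** I pressed the free ring down until I read 8.7 N, about 4.6 mm deep, and dragged it outward while holding it down. Then I lifted straight off.
- **Last checks:** The rings are about 45.5 mm apart and the wrist force is near zero. The slide box and jar matched their starting pictures with no shift.

The oil bottle's picture match was weaker (0.81, also with no shift), probably because the arm's shadow now falls on it. In the final pictures it stands upright in its place. The tool kept a lean of about 0.08 rad from the squeeze, which did no harm.

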